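# Set a timber blank in the corner jig behind its sprung arm

### The job

Draw the jig's sprung arm back by its red knob until it goes over centre and stays open by itself, then set the timber blank lying in front of the fence fully home in the jig's corner, its long side flush against the fence and its end against the end stop. Then send the arm back past centre so that it snaps shut on the blank and holds it there. Leave the tape measure, sanding block and screwdriver alone.

Things in the scene. Friction and masses are not known exactly. Their poses are not given: they have to be found in the camera images.
- jig: L-shaped blue metal corner jig, screwed to the bench. Origin: the inner corner at bench height; z up. Fence, 20 thick, 30 high, along its +y: working face is the plane x = 0, y from 0 to 250 mm, looking to -x. End stop, 30 high, along its -x: working face is the plane y = 0, x from 0 to -60 mm, looking to +y. A grey foot plate 8 thick (x -155 to -10, y -91 to -1) carries the arm.
- home (a point): Where the centre of the blank's underside lies when the blank is home in the corner: jig x = -22.5, y = +55 mm, on the bare bench top; axes as the jig's (blank's long y axis along the fence).
- clip_pivot (a point): Upright pivot axis of the curved arm: top of its pin, 30 mm above the bench, at jig x = -115, y = -15 mm; axes as the jig's. A tension spring lies across it, up to 43 mm above the bench.
- clip_knob (a point): Centre of the top, 65 mm above the bench, of the red upright knob on the arm: a post of 14 mm diameter, free from 33 to 65 mm, 85 mm from the pivot axis. The steel arm below it is 6 thick, 12 to 30 mm above the bench, and ends 100 mm from the pivot in a black roller of 16 mm diameter that presses on the blank.
- clip (a joint): Angle of the curved arm, rad: 0 shut, jig empty (start); grows anticlockwise from above, away from the fence, to 1.25 (stop). Pivot-to-knob direction is 0.74 rad from jig +x towards +y at 0 and grows with it. The spring presses it shut below 0.80, holds it open above (8 N at the knob if moved slowly); past 0.80 it runs on by itself, damped. About 0.26 on a seated blank; open, it is clear of the corner.
- blank: Loose offcut of pale timber, 45 (its x) by 110 (its y) by 35 mm high, about 0.08 kg. Origin: centre of its underside; z up. It starts flat on the bench in front of the fence's far half, askew by up to 20 degrees to the jig, outside the swing of the arm.
- tape_measure: Yellow tape measure, 62 x 85 x 37 mm, on the bench to the right: leave it alone. Origin: centre of its underside.
- sanding_block: Brown sanding block, 62 x 113 x 31 mm, on the bench to the left: leave it alone. Origin: centre of its underside.
- screwdriver: Screwdriver with an amber handle, 220 mm long, 28 mm thick, on the bench to the left: leave it alone. Origin: middle of its length, underside.
Not all that is in view belongs to the job. Leave any turquoise look-alike of the blank alone.

How it is judged:
By the outcome, as a careful person would: the job done as asked, in the order asked, and still so for the second after the job is handed in, with the robot touching nothing.
It also fails if it takes over 64 s, if anything falls off the work surface, if the arm or the gripper's body presses on something with over 40 N, if the wrist force passes 120 N, or if a joint passes its speed limit or range.

### The arm

A 7-joint arm with a two-finger parallel gripper is mounted at the origin on a cart in front of the work surface, level with it; the furniture and walls round the work are solid. World frame = base frame: x ahead of the robot, y to its left, z up, the work surface at z = 0. Lengths are in mm, angles in rad, forces in N, time in s.
With the tool pointing down it reaches from about 425 to 950 mm from the base axis. Payload 16.7 kg.
Tool frame: the origin (TCP) lies where the fingers leave the gripper's body, on its centre line; the fingertips stand 97 mm ahead of it and the grasp point (between the pads) lies 78 mm ahead of it; z points along the fingers, y is the line along which they close (so a half turn about z gives the same grasp; the last joint's range is limited). The gripper opens to 94 mm and grips with 3 to 60 N. Pads are 16 mm wide; open, the fingers measure 119 mm over their backs; the gripper's body (75 mm by 177 mm) begins 78 mm behind the grasp point.
Start: joints at [-1.266, 0.426, 0.074, 1.606, -0.034, 1.111, -0.067], TCP at [296.518, 606.348, 302.667] pointing down, gripper open.
Joint ranges: [-2.85, 2.85], [-0.5, 2.14], [-1.23, 1.37], [0.21, 2.46], [-1.02, 4.16], [0.16, 2.05], [-2.73, 2.73]. Speed limits (rad/s): [1.89, 1.89, 2.39, 2.39, 3.01, 3.01, 3.01].

### API

Orientations are given as [roll, pitch, yaw] about the fixed x, y, z axes, in that order (R = Rz(yaw) Ry(pitch) Rx(roll)).
In Python, from rig import env gives the robot as it stands.
- The arm moves only by the tool send_rows, never from a script. Its argument "rows" is a list of rows, each a list of 5 numbers: the closure, from -1 (fully open) to 1 (shut), then the shift along the tool's x, y, z in m, then the turn about the tool's z in degrees. In form: [[claw, x, y, z, spin], ...]. A call has exactly 10 rows; each row is the pose to reach, as a shift and turn from the pose commanded when the call began, along the tool's axes at that moment; what a row does not reach only later rows make up. A row lasts 1/10 s, in which the tool goes at most 50 mm and 8.59 degrees, less where a joint would pass 70% of its speed; a pose out of reach is approached as far as the arm can. A call with a gripper value outside its range is refused whole. The fingers move at their own pace and stop on an object; the grip force is fixed at half the most. Time passes only in rows, so rows that repeat a pose let the fingers close, or fill a call up. It gives the time, the measured TCP pose, the force, the opening and the grip force at its end, in the units of the state.
- env.read_state(): the state, without advancing time (a new reading comes with each control period).
- env.grab_frame(name): name is "scene" or "top" or "wrist"; returns a dict with "color" (400x640x3 uint8, red, green, blue), "vertical_fov" (degrees; the focal length in pixels is half the picture's height over the tangent of half this angle, whatever the lens; pixels are square), "cx", "cy" (the principal point, pixels), "R" (3x3) and "t" (3): a world point X has camera coordinates R X + t. Camera axes: x right, y down, z forward; pixel columns grow to the right and rows downward; lengths in mm; the calibration is good to about 2 mm. A picture is of the moment at which its call begins. There is no depth.
- env.finish_job(): hands the job in; it is judged then, once.
Trained networks look in a picture, given as the dict that the camera call returned (one of the last four; its "shot" number tells which), for a name from the list of things; names that differ only in an ending like _2 or _b are one class to them, and where a whole thing is asked for, a point or a joint stands for the part that bears it (a point fixed in the world has none). Each returns a list of dicts, best first, with "conf" (0 to 1); they miss things now and then, are a little off and sometimes report something else, mostly with a low value. They report only what shows in the picture. A call takes as long as a camera call. They do not tell look-alikes from the thing itself.
- env.look_for(label, picture): "position" ([column, row] in pixels, amid what is visible of it).
The state is a dict: "clock": time; "joints": joint angles; "qvel": joint speeds; "effort": joint torques, N m; "ee_pos": TCP position; "eef_rot": TCP orientation; "force": force on the tool from outside, world axes, zero at the start; "ft_torque": the same for the moment, N m; "gripper_width": finger opening in mm; "finger_force": force on a finger pad.
Only numpy, scipy, OpenCV 4.12 (cv2) and the standard library are available. Lean on these libraries where they do the work, as an engineer would, in place of code of your own. Each camera call takes 0.05 s, during which the arm holds its last target. There are 200 camera calls.

## Working session

There is one attempt and no reset: what is moved stays moved. The work goes in short steps, Python scripts to look and compute and a tool call to move; the robot and the scene stay as the last step left them, time stands still between calls to the robot, and variables do not carry over. Pictures are saved under pics/ and viewed, at most 10 in all, crops included, and the job is handed in when it is done.

Besides the shell and the picture viewer there is one more tool, called after "Emit:" as name(argument=value, ...) on one line, values as JSON. send_rows: Moves the arm, as the interface text tells. Its arguments: {"type":"object","properties":{"rows":{"type":"array","items":{"type":"array","items":{"type":"number"}}}},"required":["rows"]}

```bash
mkdir -p pics; ls; cat > h.py <<'E'
import numpy as np, cv2
from rig import env
def K(p):
    f=p["color"].shape[0]/2/np.tan(np.radians(p["vertical_fov"])/2)
    return np.array([[f,0,p["cx"]],[0,f,p["cy"]],[0,0,1]])
def grab(n,name):
    p=env.grab_frame(n); cv2.imwrite("pics/"+name,p["color"][:,:,::-1]); return p
def px2w(p,uv,z):
    R=np.array(p["R"]);t=np.array(p["t"]);d=R.T@np.linalg.inv(K(p))@np.array([uv[0],uv[1],1.]);c=-R.T@t
    return c+d*(z-c[2])/d[2]
def w2px(p,X):
    X=K(p)@(np.array(p["R"])@np.array(X,float)+np.array(p["t"])); return X[:2]/X[2]
E
python3 - <<'E'
from h import *
s=env.read_state(); print(s)
p=grab("top","top1.png")
print(K(p),p["R"],p["t"])
for l,z in [("jig",30),("clip_pivot",43),("clip_knob",65),("blank",35)]:
    for r in env.look_for(l,p)[:3]: print(l,r["conf"],r["position"],px2w(p,r["position"],z).round(1))
q=grab("scene","scene1.png")
E
```

```text
pics
{'clock': 0.0, 'joints': array([-1.2654965 ,  0.42676332,  0.07385373,  1.60659698, -0.03409993,
        1.110827  , -0.06708835]), 'qvel': array([ 1.36832249e-03,  1.92539455e-04, -1.45304788e-05, -1.17435697e-03,
       -4.18969472e-04, -2.56106744e-04,  6.61760275e-04]), 'effort': array([ 4.85007251e-05, -9.35825157e+01,  3.66717540e+00, -4.54197407e+01,
       -4.87313408e-02,  1.98106631e-02,  8.32318210e-05]), 'ee_pos': array([296.39743509, 606.08936935, 301.95916258]), 'eef_rot': array([-3.14026149e+00,  1.02073926e-04,  2.68677064e+00]), 'force': array([-0.57512039,  0.75578738,  0.03660938]), 'ft_torque': array([ 0.06965006, -0.01654628, -0.03232577]), 'finger_force': 0.0, 'gripper_width': 93.87516289403668}
[[476.38453477   0.         330.06689157]
 [  0.         476.38453477 203.5271119 ]
 [  0.           0.           1.        ]] [[-0.02580769 -0.99966567  0.00158761]
 [-0.99736321  0.02564043 -0.06789108]
 [ 0.06782768 -0.00333554 -0.99769148]] [  23.56476711  610.8434247  1599.69761834]
jig 0.69 [374.1, 212.3] [ 577.1 -140.1   30. ]
jig 0.38 [460.9, 199.2] [ 613.9 -435.3   30. ]
clip_pivot 0.8 [391.1, 201.3] [ 612.  -197.1   43. ]
clip_knob 0.47 [369.4, 204.8] [ 600.7 -122.    65. ]
blank 0.78 [312.6, 152.9] [784.1  62.7  35. ]
blank 0.75 [295.6, 252.1] [450.3 127.4  35. ]
blank 0.68 [333.1, 222.8] [545.1  -0.6  35. ]
```

View pics/top1.png

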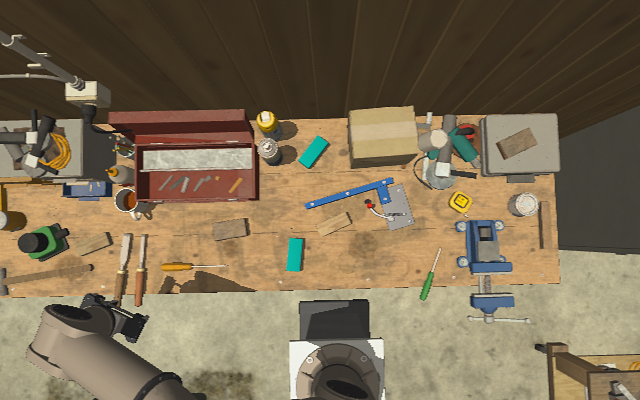

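View pics/scene1.png

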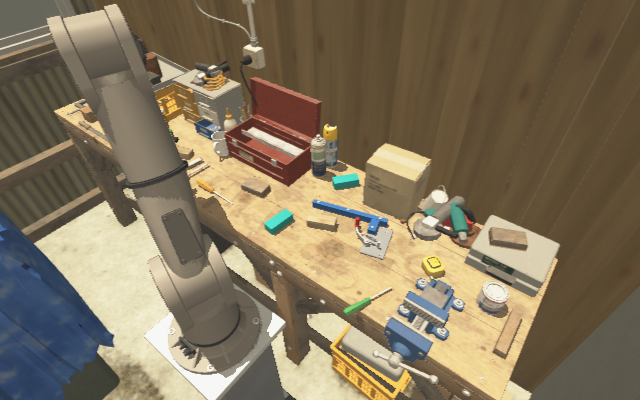

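The top view shows the fence running from (306,206) to (393,181), the corner, arm and knob near (370,204), and the pale blank near (334,223). The turquoise look-alikes are at (295,254) and (313,152).

```bash
python3 - <<'E'
from h import *
p=env.grab_frame("top"); c=p["color"]
cv2.imwrite("pics/crop1.png",cv2.resize(c[165:245,295:425],None,fx=6,fy=6,interpolation=cv2.INTER_CUBIC)[:,:,::-1])
h=cv2.cvtColor(c,cv2.COLOR_RGB2HSV)
m=cv2.inRange(h,(100,120,60),(125,255,255)); m[:,:295]=0;m[:,425:]=0
n,l,s,ce=cv2.connectedComponentsWithStats(m)
for i in range(1,n):
    if s[i,4]>30:
        pts=np.argwhere(l==i)[:,::-1]
        W=np.array([px2w(p,u,30)[:2] for u in pts],np.float32)
        print(s[i],cv2.minAreaRect(W),cv2.boxPoints(cv2.minAreaRect(W)))
E
```

```text
[305 177  88  32 646] ((617.4760131835938, -64.78181457519531), (78.66259765625, 307.0108642578125), 15.282654762268066) [[ 539.07446   72.92826]
 [ 619.9967  -223.22586]
 [ 695.87756 -202.49188]
 [ 614.9553    93.66223]]
```

View pics/crop1.png

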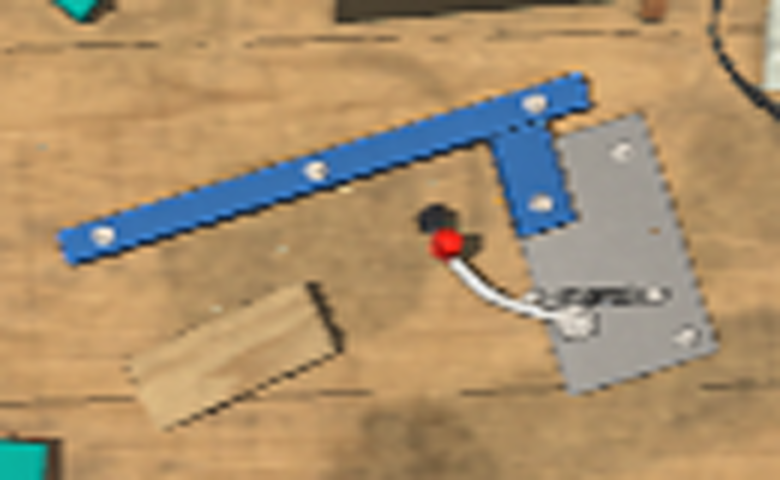

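The crop shows the fence front edge from (70,263) to the inner corner (492,140). The blank's top-face corners are (125,365), (165,428), (342,350) and (308,283). The red knob is at (447,243) and the pivot at (578,320).

```bash
python3 - <<'E'
from h import *
p=env.grab_frame("top")
W=lambda x,y,z: px2w(p,((x+.5)/6-.5+295,(y+.5)/6-.5+165),z)[:2]
c=W(492,140,30);f=W(70,263,30);d=f-c;print("corner",c,"len",np.hypot(*d),"yaw",np.arctan2(-d[0],d[1]))
yaw=np.arctan2(-d[0],d[1]); R=np.array([[np.cos(yaw),-np.sin(yaw)],[np.sin(yaw),np.cos(yaw)]])
piv=W(578,320,30);kn=W(447,243,65)
print("piv",piv,"model",c+R@[-115,-15]); print("knob",kn,"model",c+R@(np.array([-115,-15])+85*np.array([np.cos(.74),np.sin(.74)])))
B=np.array([W(125,365,35),W(165,428,35),W(342,350,35),W(308,283,35)])
print("blank",B.mean(0),B); a=(B[0]+B[1]-B[2]-B[3])/2;print(np.hypot(*a),np.arctan2(-a[0],a[1]), "in jig",R.T@(B.mean(0)-c))
print("home",c+R@[-22.5,55])
for n in ["wrist"]:
    q=env.grab_frame(n); s=env.read_state()
    Rt=cv2.Rodrigues(np.zeros(3))[0]
    r,pi,y=s["eef_rot"]
    from scipy.spatial.transform import Rotation as Ro
    T=Ro.from_euler("xyz",[r,pi,y]).as_matrix(); C=-np.array(q["R"]).T@np.array(q["t"])
    print("cam in tool",T.T@(C-s["ee_pos"]), "R cam vs tool",(np.array(q["R"])@T).round(3),q["vertical_fov"]); print(T.round(3))
E
```

```text
corner [ 659.59171941 -151.15787195] len 248.15440004316096 yaw 0.25860713287472975
piv [ 556.66666978 -196.23615701] model [ 552.25181441 -195.0685175 ]
knob [ 599.76332477 -120.92158402] model [ 598.27709069 -123.60752155]
blank [541.03445505  -2.76765894] [[537.83038358  58.99724169]
 [502.05511255  37.46812974]
 [543.09331696 -62.76483836]
 [581.1590071  -44.77116883]]
110.3792599837113 0.39214117691118777 in jig [-76.66643399 173.77496411]
home [ 623.77452547 -103.74080099]
cam in tool [ 68.33945322   0.46167348 -81.46334228] R cam vs tool [[ 0.001  1.    -0.001]
 [-0.971  0.001 -0.238]
 [-0.238  0.001  0.971]] 70.24685720274901
[[-0.898  0.439 -0.   ]
 [ 0.439  0.898 -0.   ]
 [ 0.    -0.    -1.   ]]
```

Emit:
send_rows(rows=[[-1,-0.04,-0.035,0,6],[-1,-0.08,-0.07,0,12],[-1,-0.11,-0.1,0,18],[-1,-0.15,-0.13,0,24],[-1,-0.18,-0.16,0,30],[-1,-0.22,-0.19,0,36],[-1,-0.25,-0.22,0,42],[-1,-0.29,-0.25,0,48],[-1,-0.3,-0.26,0,49],[-1,-0.3,-0.26,0,49]])

```text
clock: 1.45
ee_pos: [452.6, 238.9, 303.0]
eef_rot: [3.141, -0.0, 1.828]
force: [0.3, 0.7, 0.5]
gripper_width: 93.9
finger_force: 0.0
```

```bash
cat >> h.py <<'E'
def to(x,y,z,yaw):
    s=env.read_state(); p=s["ee_pos"]; a=s["eef_rot"][2]; d=np.array([x,y])-p[:2]
    w=(yaw-a+np.pi)%(2*np.pi)-np.pi
    print("t",s["clock"],"pos",p.round(1),"yaw",round(a,3),"F",s["force"].round(1),"w",round(s["gripper_width"],1),"j",s["joints"].round(2))
    print("MOVE x %.1f y %.1f z %.1f mm spin %.1f"%(d@[np.cos(a),np.sin(a)],d@[np.sin(a),-np.cos(a)],p[2]-z,-np.degrees(w)))
E
python3 -c "
from h import *
to(600,-122,240,1.0)"
```

```text
t 1.45 pos [452.6 238.9 303. ] yaw 1.828 F [0.3 0.7 0.5] w 93.9 j [-0.95  0.16  0.38  1.98 -0.07  1.01 -0.28]
MOVE x -386.5 y 50.8 z 63.0 mm spin 47.4
```

Emit:
send_rows(rows=[[-1,-0.045,0.005,0.01,5],[-1,-0.09,0.01,0.02,11],[-1,-0.135,0.02,0.03,17],[-1,-0.18,0.025,0.04,23],[-1,-0.225,0.03,0.05,29],[-1,-0.27,0.035,0.06,35],[-1,-0.315,0.04,0.063,41],[-1,-0.355,0.047,0.063,47.4],[-1,-0.386,0.051,0.063,47.4],[-1,-0.386,0.051,0.063,47.4]])

```text
clock: 2.45
ee_pos: [601.8, -121.4, 239.4]
eef_rot: [3.14, 0.001, 1.003]
force: [0.8, 0.3, -1.4]
gripper_width: 93.9
finger_force: 0.0
```

```bash
python3 -c "
from h import *
p=grab('wrist','w1.png')
for l,z in [('clip_knob',65),('clip_pivot',43)]:
    for r in env.look_for(l,p)[:3]: print(l,r['conf'],r['position'],px2w(p,r['position'],z).round(1))
h=cv2.cvtColor(p['color'],cv2.COLOR_RGB2HSV); m=cv2.inRange(h,(0,170,90),(6,255,255))
v,u=np.nonzero(m); print(len(u),np.median(u),np.median(v),u.min(),u.max(),v.min(),v.max())
print('kn pred',w2px(p,[600,-122,65]),'corner pred',w2px(p,[659.6,-151.2,30]),w2px(p,[659.6,-151.2,0]),'piv',w2px(p,[554,-196,30]))
to(600,-122,240,1.0)"
```

```text
clip_knob 0.77 [321.0, 208.6] [ 600.2 -124.8   65. ]
clip_pivot 0.58 [333.7, 190.7] [ 617.6 -121.2   43. ]
280 320.0 200.0 313 328 190 212
kn pred [319.17499364 206.31970449] corner pred [382.33546154 190.58830485] [376.81605424 185.04734352] piv [320.27406439 272.72178603]
t 2.6 pos [ 600.8 -117.1  239.2] yaw 1.007 F [-0.2  0.6  0. ] w 94.1 j [-0.4   0.45  0.64  1.84 -0.33  0.96 -0.18]
MOVE x -4.6 y 2.0 z -0.8 mm spin 0.4
```

View pics/w1.png

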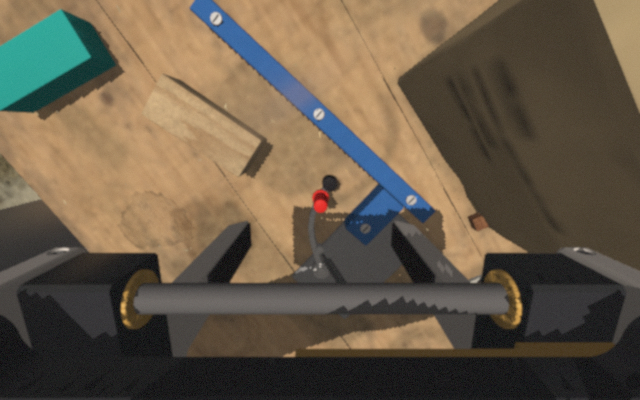

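The wrist view has the red knob's top at about (321,206), the inner corner near (383,186), and the blank at about (205,125), top left. All agree with the top-view estimate.

```bash
python3 -c "
from h import *
env.grab_frame('wrist')
to(600,-123,137,1.0)
print(env.read_state()['qvel'].round(3))
env.grab_frame('wrist')
to(600,-123,137,1.0)"
```

```text
t 2.65 pos [ 600.7 -116.8  239.3] yaw 1.007 F [-0.   1.   0.4] w 93.7 j [-0.4   0.45  0.64  1.84 -0.33  0.96 -0.18]
MOVE x -5.6 y 2.7 z 102.3 mm spin 0.4
[-0.005 -0.007  0.005  0.004  0.001  0.001 -0.   ]
t 2.7 pos [ 600.7 -116.8  239.5] yaw 1.007 F [-0.4 -0.  -0. ] w 94.0 j [-0.4   0.45  0.64  1.84 -0.33  0.96 -0.18]
MOVE x -5.6 y 2.7 z 102.5 mm spin 0.4
```

Emit:
send_rows(rows=[[-1,-0.006,0.003,0.03,0.4],[-1,-0.006,0.003,0.06,0.4],[-1,-0.006,0.003,0.09,0.4],[-1,-0.006,0.003,0.1,0.4],[0.6,-0.006,0.003,0.1,0.4],[0.6,-0.006,0.003,0.1,0.4],[0.6,-0.006,0.003,0.1,0.4],[0.6,-0.006,0.003,0.1,0.4],[0.6,-0.006,0.003,0.1,0.4],[0.6,-0.006,0.003,0.1,0.4]])

```text
clock: 3.7
ee_pos: [600.0, -125.4, 140.1]
eef_rot: [3.141, -0.0, 0.997]
force: [-0.9, 0.2, -0.3]
gripper_width: 49.2
finger_force: 0.0
```

```bash
python3 -c "
from h import *
p=grab('wrist','w2.png')
to(600,-123,137,1.0)
# arc rows: tool frame at alpha0: knob moves by 85*(cos d -1) in x(radial), y = -85 sin d
for d in np.linspace(0,1.3,21)[1:]: print(round(d,3),(85*(np.cos(d)-1)).round(1),(-85*np.sin(d)).round(1),np.degrees(-d).round(1))
"
```

```text
t 3.75 pos [ 599.9 -125.5  139.9] yaw 0.997 F [ 0.  -0.1 -0.5] w 45.3 j [-0.32  0.58  0.57  1.9  -0.43  0.78 -0.09]
MOVE x 2.1 y -1.3 z 2.9 mm spin -0.2
0.065 -0.2 -5.5 -3.7
0.13 -0.7 -11.0 -7.4
0.195 -1.6 -16.5 -11.2
0.26 -2.9 -21.9 -14.9
0.325 -4.4 -27.1 -18.6
0.39 -6.4 -32.3 -22.3
0.455 -8.6 -37.4 -26.1
0.52 -11.2 -42.2 -29.8
0.585 -14.1 -46.9 -33.5
0.65 -17.3 -51.4 -37.2
0.715 -20.8 -55.7 -41.0
0.78 -24.6 -59.8 -44.7
0.845 -28.6 -63.6 -48.4
0.91 -32.8 -67.1 -52.1
0.975 -37.3 -70.4 -55.9
1.04 -42.0 -73.3 -59.6
1.105 -46.8 -75.9 -63.3
1.17 -51.8 -78.3 -67.0
1.235 -57.0 -80.3 -70.8
1.3 -62.3 -81.9 -74.5
```

View pics/w2.png

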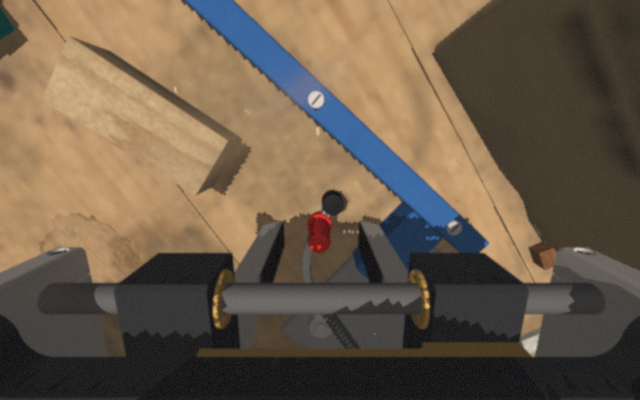

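The wrist view has the red knob at (320,232), between the closing fingers and centred.

Emit:
send_rows(rows=[[0.6,0.002,-0.001,0,0],[0.6,0.002,-0.001,0,0],[0.6,0.002,-0.001,0,0],[0.6,0.002,-0.0055,0,-3.7],[0.6,0.001,-0.011,0,-7.4],[0.6,0,-0.0165,0,-11.2],[0.6,-0.001,-0.022,0,-14.9],[0.6,-0.0025,-0.027,0,-18.6],[0.6,-0.0045,-0.032,0,-22.3],[0.6,-0.0065,-0.0375,0,-26.1]])

```text
clock: 4.75
ee_pos: [565.5, -110.9, 139.8]
eef_rot: [3.14, 0.001, 1.455]
force: [4.4, -2.5, -2.9]
gripper_width: 19.3
finger_force: 2.7
```

```bash
python3 -c "
from h import *
to(0,0,137,1.0)
s=env.read_state();a=s['eef_rot'][2];pv=np.array([554,-195.5]);v=s['ee_pos'][:2]-pv;print(np.hypot(*v),np.arctan2(v[1],v[0]))
for d in np.linspace(0,.75,11)[1:]: print((85*(np.cos(d)-1)).round(1),(-85*np.sin(d)).round(1),np.degrees(-d).round(1))
"
```

```text
t 4.75 pos [ 565.5 -110.9  139.8] yaw 1.455 F [ 4.4 -2.5 -2.9] w 19.3 j [-0.27  0.5   0.45  1.98 -0.32  0.72  0.26]
MOVE x 45.1 y -574.5 z 2.8 mm spin 26.1
85.36610664006419 1.4352626644301696
-0.2 -6.4 -4.3
-1.0 -12.7 -8.6
-2.1 -19.0 -12.9
-3.8 -25.1 -17.2
-5.9 -31.1 -21.5
-8.5 -37.0 -25.8
-11.4 -42.6 -30.1
-14.8 -48.0 -34.4
-18.6 -53.1 -38.7
-22.8 -57.9 -43.0
```

Emit:
send_rows(rows=[[0.6,0,-0.0065,0,-4.3],[0.6,-0.001,-0.0125,0,-8.6],[0.6,-0.002,-0.019,0,-12.9],[0.6,-0.004,-0.025,0,-17.2],[0.6,-0.006,-0.031,0,-21.5],[0.6,-0.0085,-0.037,0,-25.8],[0.6,-0.0115,-0.0425,0,-30],[0.6,-0.015,-0.048,0,-34.4],[0.6,-0.0185,-0.053,0,-38.7],[0.6,-0.0225,-0.058,0,-43]])

```text
clock: 5.75
ee_pos: [504.3, -126.5, 139.7]
eef_rot: [-3.141, 0.0, 2.206]
force: [0.4, -3.0, 1.2]
gripper_width: 18.7
finger_force: 1.1
```

```bash
python3 -c "
from h import *
p=grab('wrist','w3.png')
s=env.read_state();a=s['eef_rot'][2];pv=np.array([554,-195.5]);v=s['ee_pos'][:2]-pv;print(np.hypot(*v),np.arctan2(v[1],v[0]))
to(0,0,137,1.0)
"
```

```text
84.95261622925734 2.2105060087781787
t 5.8 pos [ 503.3 -127.3  139.7] yaw 2.21 F [-3.6 -5.3  1.6] w 18.9 j [-0.1   0.4   0.27  2.1  -0.17  0.66  0.92]
MOVE x 402.5 y -327.9 z 2.7 mm spin 69.3
```

View pics/w3.png

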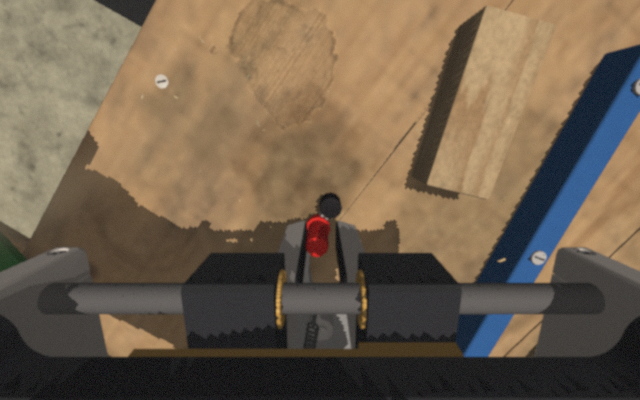

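The knob at (317,235) sits in the cage and the arm is at about 1.2 rad, well past centre. The blank's top face has corners near (485,8), (553,24), (488,197) and (432,184).

Emit:
send_rows(rows=[[0.2,0,0,0,0],[0.2,0,0,0,0],[0.2,0,0,0,0],[0.2,0,0,-0.02,0],[0.2,0,0,-0.05,0],[-1,0,0,-0.08,0],[-1,0,0,-0.1,0],[-1,0,0,-0.1,0],[-1,0,0,-0.1,0],[-1,0,0,-0.1,0]])

```text
clock: 6.8
ee_pos: [504.3, -125.8, 238.8]
eef_rot: [-3.141, -0.001, 2.203]
force: [-0.6, -1.3, -0.1]
gripper_width: 74.4
finger_force: 0.0
```

```bash
python3 -c "
from h import *
p=env.grab_frame('wrist'); t=env.grab_frame('top')
for q,n in ((p,'w'),(t,'t')):
  for l,z in [('clip_knob',65),('blank',35)]:
    for r in env.look_for(l,q)[:3]: print(n,l,r['conf'],r['position'],px2w(q,r['position'],z).round(1))
h=cv2.cvtColor(p['color'],cv2.COLOR_RGB2HSV)
cv2.imwrite('pics/w4.png',p['color'][:,:,::-1])
to(541,-3,150,1.96)
"
```

```text
w clip_knob 0.69 [319.5, 209.2] [ 506.3 -129.7   65. ]
w blank 0.77 [421.5, 113.3] [533.7  -1.1  35. ]
w blank 0.76 [622.2, 206.0] [762.8  52.5  35. ]
t blank 0.97 [333.7, 222.4] [546.4  -2.7  35. ]
t blank 0.6 [295.1, 254.7] [441.7 129.3  35. ]
t blank 0.57 [314.4, 149.8] [794.5  56.4  35. ]
t 7.1 pos [ 504.5 -126.1  239.3] yaw 2.203 F [-0.3 -0.4 -0.1] w 93.7 j [-0.15  0.25  0.32  2.03 -0.1   0.88  0.85]
MOVE x 77.7 y 102.2 z 89.3 mm spin 13.9
```

View pics/w4.png

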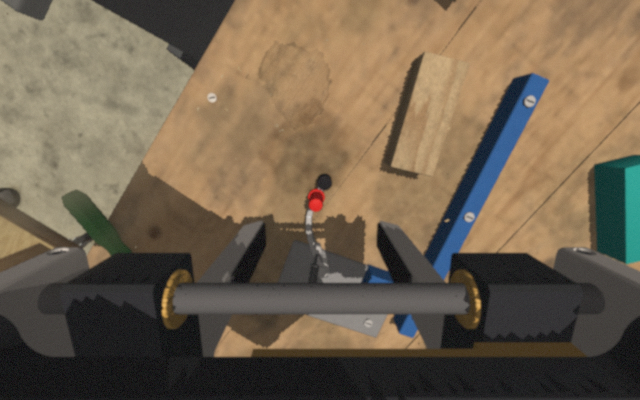

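The arm holds open by itself, with the knob top at about (318,205). The blank's top face has corners at (423,53), (464,60), (432,175) and (392,167), and nothing obstructs it.

```bash
python3 -c "
from h import *
p=env.grab_frame('wrist')
B=np.array([px2w(p,u,35)[:2] for u in [(423,53),(464,60),(432,175),(392,167)]]);print(B,B.mean(0))
a=(B[0]+B[1]-B[2]-B[3])/2;y=np.arctan2(-a[0],a[1]);print(np.hypot(*a),y,np.hypot(*(B[0]-B[1])))
# fence front far end top ~ (517,76)..; corner
print([px2w(p,u,30)[:2] for u in [(517,76),(428,262)]])
to(*B.mean(0),160,y+np.pi/2)
"
```

```text
[[500.09792112  39.74924124]
 [534.5909809   57.72710911]
 [582.30291387 -40.47853676]
 [544.38281327 -58.22856094]] [ 5.40343657e+02 -3.07686836e-01]
108.34131382351161 0.43848629994817495 38.896978112859806
[array([586.19599265,  79.55620353]), array([ 645.96070018, -116.06355464])]
t 7.15 pos [ 504.5 -126.1  239.4] yaw 2.203 F [-0.1 -0.4  0.1] w 93.9 j [-0.15  0.25  0.32  2.03 -0.1   0.88  0.85]
MOVE x 80.3 y 103.3 z 79.4 mm spin 11.1
```

Emit:
send_rows(rows=[[-1,0.02,0.026,0,3],[-1,0.04,0.052,0,6],[-1,0.06,0.078,0,9],[-1,0.079,0.103,0,12.5],[-1,0.079,0.103,0.03,12.5],[-1,0.079,0.103,0.06,12.5],[-1,0.079,0.103,0.09,12.5],[-1,0.079,0.103,0.12,12.5],[-1,0.079,0.103,0.136,12.5],[-1,0.079,0.103,0.136,12.5]])

```text
clock: 8.15
ee_pos: [539.8, -1.6, 101.6]
eef_rot: [-3.138, -0.001, 1.985]
force: [0.3, -0.0, 0.1]
gripper_width: 93.9
finger_force: 0.0
```

Emit:
send_rows(rows=[[0.4,0,0,0,0],[0.4,0,0,0,0],[0.4,0,0,0,0],[0.4,0,0,0,0],[0.4,0,0,0,0],[0.4,0,0,0,0],[0.4,0,0,0,0],[0.4,0,0,-0.004,0],[0.4,0,0,-0.008,0],[0.4,0,0,-0.012,0]])

```text
clock: 9.15
ee_pos: [541.0, -1.6, 116.1]
eef_rot: [-3.142, 0.0, 1.985]
force: [0.3, -0.2, -0.1]
gripper_width: 44.9
finger_force: 29.9
```

```bash
cat >> h.py <<'E'
C=np.array([659.6,-151.2]);Y=0.27
def jig(x,y): return C+np.array([[np.cos(Y),-np.sin(Y)],[np.sin(Y),np.cos(Y)]])@[x,y]
def injig(w): return np.array([[np.cos(Y),np.sin(Y)],[-np.sin(Y),np.cos(Y)]])@(np.array(w)[:2]-C)
E
python3 -c "
from h import *
to(*jig(-50,67),115,Y+np.pi/2)
print(injig(env.read_state()['ee_pos']))
"
```

```text
t 9.15 pos [541.   -1.6 116.1] yaw 1.985 F [ 0.3 -0.2 -0.1] w 44.9 j [-0.31  0.47  0.24  2.06 -0.18  0.63  0.47]
MOVE x -111.2 y 8.5 z 1.1 mm spin 8.3
[-74.4196837  175.85724223]
```

Emit:
send_rows(rows=[[0.4,-0.01,0.001,0,1],[0.4,-0.025,0.002,0,2],[0.4,-0.04,0.003,0,3],[0.4,-0.055,0.004,0,4],[0.4,-0.07,0.005,0,5],[0.4,-0.085,0.006,0,6],[0.4,-0.1,0.0075,0,7.5],[0.4,-0.108,0.0085,0,8.3],[0.4,-0.111,0.0085,0,8.3],[0.4,-0.111,0.0085,0,8.3]])

```text
clock: 10.15
ee_pos: [593.5, -99.8, 115.6]
eef_rot: [-3.141, -0.0, 1.84]
force: [0.6, 0.2, -0.1]
gripper_width: 44.9
finger_force: 29.9
```

```bash
python3 -c "
from h import *
p=grab('wrist','w5.png')
to(*jig(-50,67),102,Y+np.pi/2)
print(injig(env.read_state()['ee_pos']))
for n,X in [('corner30',(*jig(0,0),30)),('fence100',(*jig(0,100),30)),('fence180',(*jig(0,180),30)),('stopend',(*jig(-60,0),30))]: print(n,w2px(p,X))
"
```

```text
t 10.2 pos [593.3 -99.3 115.5] yaw 1.841 F [-0.2 -0.5 -0.9] w 44.6 j [-0.16  0.55  0.28  1.93 -0.23  0.7   0.53]
MOVE x -0.7 y 0.1 z 13.5 mm spin 0.0
[-50.08216694  67.69262831]
corner30 [393.13635736 333.22425595]
fence100 [403.23495723 190.26609568]
fence180 [413.57954601  43.82565849]
stopend [305.43413754 333.22066279]
```

View pics/w5.png

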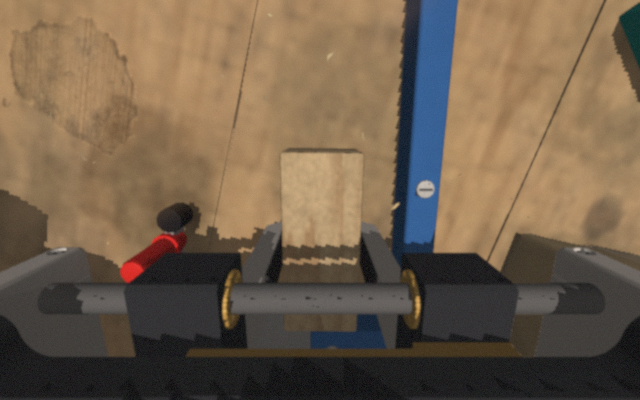

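The blank is in the grip, its far end at (281–362,152). The fence front edge runs through (408,190), about 2 mm from prediction. The open arm is at left, with the knob at (135,270).

Emit:
send_rows(rows=[[0.4,0,0,0.005,0],[0.4,0,0,0.01,0],[0.4,0,0,0.0135,0],[0.4,0,0,0.0135,0],[-0.2,0,0,0.0135,0],[-0.2,0,0,0.0135,0],[-0.2,0,0,0.0135,0],[-0.2,0,0,-0.02,0],[-0.2,0,0,-0.05,0],[-0.2,0,0,-0.05,0]])

```text
clock: 11.2
ee_pos: [595.0, -100.0, 169.1]
eef_rot: [3.137, 0.001, 1.84]
force: [0.0, -0.2, -0.3]
gripper_width: 56.3
finger_force: 0.0
```

```bash
python3 -c "
from h import *
p=env.grab_frame('wrist')
h=cv2.cvtColor(p['color'],cv2.COLOR_RGB2HSV)
cv2.imwrite('pics/w6.png',p['color'][:,:,::-1])
for r in env.look_for('blank',p)[:2]: print(r['conf'],r['position'],injig(px2w(p,r['position'],35)))
to(*jig(-103,68),165,Y+np.pi/2)
"
```

```text
0.86 [610.2, 70.7] [157.22887418 175.0015483 ]
0.85 [317.1, 207.8] [-50.23654159  74.62541595]
t 11.3 pos [593.6 -99.5 166. ] yaw 1.841 F [-0.2  0.1  0.1] w 56.6 j [-0.18  0.48  0.31  1.9  -0.2   0.79  0.51]
MOVE x 0.6 y -53.2 z 1.0 mm spin -0.0
```

Emit:
send_rows(rows=[[1,0,-0.03,0,0],[1,0,-0.053,0,0],[1,0,-0.053,0,0],[1,0,-0.053,0,0],[1,0,-0.053,0,0],[1,0,-0.053,0,0],[1,0,-0.053,0.02,0],[1,0,-0.053,0.04,0],[1,0,-0.053,0.06,0],[1,0,-0.053,0.06,0]])

```text
clock: 12.3
ee_pos: [541.5, -113.4, 103.4]
eef_rot: [-3.138, -0.001, 1.841]
force: [-0.7, -0.2, 0.5]
gripper_width: 0.3
finger_force: 0.0
```

Emit:
send_rows(rows=[[1,0,0.006,0,0],[1,0,0.012,0,0],[1,0,0.018,0,0],[1,0,0.022,0,0],[1,0,0.026,0,0],[1,0,0.03,0,0],[1,0,0.034,0,0],[1,0,0.038,0,0],[1,0,0.042,0,0],[1,0,0.042,0,0]])

```text
clock: 13.3
ee_pos: [583.4, -102.4, 105.6]
eef_rot: [3.141, 0.0, 1.841]
force: [-0.3, 1.6, 0.1]
gripper_width: 0.1
finger_force: 0.0
```

```bash
python3 -c "
from h import *
to(*jig(-57,68),105,Y+np.pi/2)
print(injig(env.read_state()['ee_pos']))
"
```

```text
t 13.3 pos [ 583.4 -102.4  105.6] yaw 1.841 F [-0.3  1.6  0.1] w 0.1 j [-0.15  0.55  0.28  1.95 -0.23  0.67  0.54]
MOVE x 0.6 y 3.4 z 0.6 mm spin -0.0
[-60.40164899  67.35638642]
```

Creep on until the fence pushes back.

Emit:
send_rows(rows=[[1,0,0.001,0,0],[1,0,0.002,0,0],[1,0,0.003,0,0],[1,0,0.0035,0,0],[1,0,0.004,0,0],[1,0,0.0045,0,0],[1,0,0.005,0,0],[1,0,0.0055,0,0],[1,0,0.006,0,0],[1,0,0.006,0,0]])

```text
clock: 14.3
ee_pos: [588.4, -101.2, 105.6]
eef_rot: [-3.141, -0.0, 1.84]
force: [-2.7, -0.9, 1.3]
gripper_width: 0.3
finger_force: 1.2
```

```bash
python3 -c "
from h import *
p=grab('wrist','w7.png')
to(*jig(-57,68),105,Y+np.pi/2)
print(injig(env.read_state()['ee_pos']))
"
```

```text
t 14.35 pos [ 588.4 -101.1  105.6] yaw 1.84 F [-2.5 -0.5  1.1] w 0.3 j [-0.15  0.56  0.28  1.94 -0.23  0.67  0.54]
MOVE x 0.8 y -1.7 z 0.6 mm spin -0.0
[-55.25999384  67.24746656]
```

View pics/w7.png

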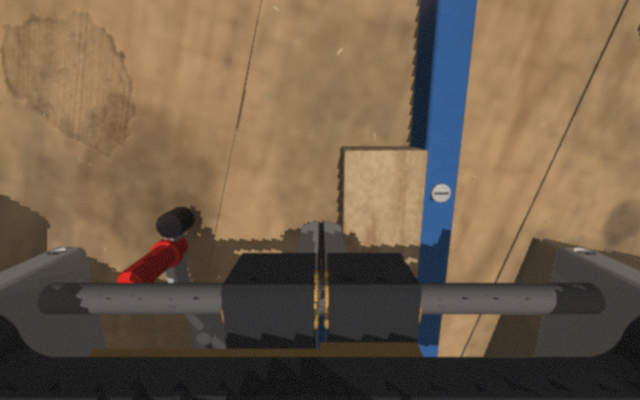

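The blank is against the fence, edges meeting at u≈425. Its far end is at row 148, with the stop still to reach.

Emit:
send_rows(rows=[[1,0,0.001,0,0],[1,0,0.002,0,0],[1,0,0.002,0,0],[1,0,-0.006,0,0],[1,0,-0.01,-0.01,0],[1,0.02,-0.01,-0.04,0],[1,0.05,0.01,-0.06,0],[1,0.085,0.031,-0.06,0],[1,0.085,0.031,-0.06,0],[1,0.085,0.031,-0.06,0]])

```text
clock: 15.35
ee_pos: [596.1, -9.8, 166.3]
eef_rot: [3.141, 0.0, 1.842]
force: [-0.6, -0.9, 0.4]
gripper_width: 0.5
finger_force: 0.0
```

```bash
python3 -c "
from h import *
p=env.grab_frame('wrist'); cv2.imwrite('pics/w8.png',p['color'][:,:,::-1])
to(*jig(-24,148),105,Y+np.pi/2)
print(injig(env.read_state()['ee_pos']))
t=env.grab_frame('top')
for r in env.look_for('blank',t)[:3]: print(r['conf'],r['position'],injig(px2w(t,r['position'],35)))
"
```

```text
t 15.4 pos [595.8 -11.1 166.1] yaw 1.841 F [ 1.3 -0.1  0.9] w 0.6 j [-0.33  0.47  0.31  1.92 -0.19  0.78  0.35]
MOVE x -4.0 y 0.1 z 61.1 mm spin -0.0
[-24.1397485  152.02428459]
0.74 [313.6, 152.3] [177.99786644 169.12891756]
0.67 [369.8, 195.2] [-17.24128994  29.93450659]
0.65 [296.2, 253.2] [-131.48976297  323.49541849]
```

Emit:
send_rows(rows=[[1,0,0,0.025,0],[1,0,0,0.05,0],[1,0,0,0.061,0],[1,-0.005,0,0.061,0],[1,-0.01,0,0.061,0],[1,-0.014,0,0.061,0],[1,-0.018,0,0.061,0],[1,-0.022,0,0.061,0],[1,-0.025,0,0.061,0],[1,-0.027,0,0.061,0]])

```text
clock: 16.5
ee_pos: [603.2, -37.1, 104.9]
eef_rot: [3.141, -0.0, 1.84]
force: [-0.2, 0.9, 0.5]
gripper_width: 0.7
finger_force: 0.5
```

Emit:
send_rows(rows=[[1,-0.001,0,0,0],[1,-0.002,0,0,0],[1,-0.003,0,0,0],[1,-0.004,0,0,0],[1,-0.005,0,0,0],[1,-0.005,0,0,0],[1,-0.005,0,0,0],[1,-0.005,0,0,0],[1,-0.005,0,0,0],[1,-0.005,0,0,0]])

```text
clock: 17.5
ee_pos: [604.4, -41.7, 104.7]
eef_rot: [-3.142, 0.0, 1.84]
force: [0.3, -0.3, 0.2]
gripper_width: 0.4
finger_force: 0.0
```

```bash
python3 -c "
from h import *
to(*jig(-24,118),105,Y+np.pi/2)
print(injig(env.read_state()['ee_pos']))
"
```

```text
t 17.5 pos [604.4 -41.7 104.7] yaw 1.84 F [ 0.3 -0.3  0.2] w 0.4 j [-0.25  0.57  0.27  1.92 -0.23  0.68  0.44]
MOVE x -2.2 y 0.0 z -0.3 mm spin -0.0
[-24.00477947 120.23243039]
```

Emit:
send_rows(rows=[[1,-0.001,0,0,0],[1,-0.002,0,0,0],[1,-0.002,0,0,0],[1,-0.003,0,0,0],[1,-0.003,0,0,0],[1,-0.004,0,0,0],[1,-0.004,0,0,0],[1,-0.005,0,0,0],[1,-0.005,0,0,0],[1,-0.005,0,0,0]])

```text
clock: 18.5
ee_pos: [604.7, -42.4, 104.7]
eef_rot: [-3.14, -0.005, 1.843]
force: [-11.2, 21.1, 14.9]
gripper_width: 0.4
finger_force: 11.7
```

```bash
python3 -c "
from h import *
to(*jig(-24,118),105,Y+np.pi/2)
print(injig(env.read_state()['ee_pos']))
"
```

```text
t 18.5 pos [604.7 -42.4 104.7] yaw 1.843 F [-11.2  21.1  14.9] w 0.4 j [-0.24  0.57  0.27  1.92 -0.23  0.69  0.44]
MOVE x -1.5 y -0.2 z -0.3 mm spin 0.1
[-23.84911663 119.51636321]
```

The stop is pushing back at about 24 N. Back off, lift, and look from above.

Emit:
send_rows(rows=[[1,0.005,0,0,0],[1,0.015,0,0,0],[1,0.015,0,-0.03,0],[1,0.015,0,-0.07,0],[1,-0.01,0,-0.11,0],[1,-0.04,0,-0.15,0],[1,-0.05,-0.02,-0.17,0],[1,-0.05,-0.04,-0.17,0],[1,-0.05,-0.055,-0.17,0],[1,-0.05,-0.055,-0.17,0]])

```text
clock: 19.5
ee_pos: [564.4, -109.7, 274.5]
eef_rot: [-3.141, -0.0, 1.839]
force: [0.5, 0.6, -0.5]
gripper_width: 0.7
finger_force: 0.0
```

```bash
python3 -c "
from h import *
p=env.grab_frame('wrist'); c=p['color']
B=[w2px(p,[*jig(x,y),35]).round(0) for x,y in [(0,0),(-45,0),(-45,110),(0,110)]];print(B)
u=np.array(B);x0,y0=np.maximum(u.min(0)-[70,40],0).astype(int);x1,y1=(u.max(0)+[70,40]).astype(int);y1=min(y1,400)
k=min(800//(x1-x0),600//(y1-y0));print(x0,y0,x1,y1,k)
cv2.imwrite('pics/w9.png',cv2.resize(c[y0:y1,x0:x1],None,fx=k,fy=k,interpolation=cv2.INTER_CUBIC)[:,:,::-1])
to(*jig(-78,67),165,Y+np.pi/2); print(injig(env.read_state()['ee_pos']))
for r in env.look_for('clip_knob',p)[:3]: print(r['conf'],r['position'],px2w(p,r['position'],65))
"
```

```text
[array([387., 243.]), array([350., 243.]), array([352., 151.]), array([393., 151.])]
280 111 463 283 3
t 19.55 pos [ 565.5 -109.   274.5] yaw 1.84 F [ 0.3  0.  -0.1] w 0.4 j [-0.22  0.3   0.37  1.88 -0.13  0.98  0.47]
MOVE x 1.2 y 1.5 z 109.5 mm spin -0.0
[-79.48592914  65.75907616]
0.93 [272.1, 202.5] [ 517.03280739 -129.9942384    65.        ]
0.4 [396.4, 156.5] [627.94747593 -49.20054934  65.        ]
```

View pics/w9.png

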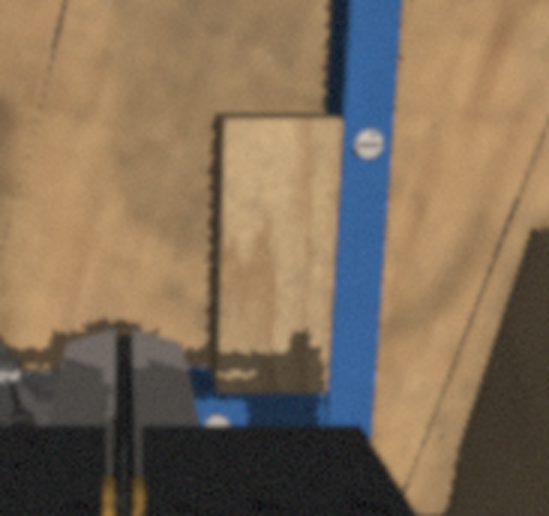

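The crop shows the blank seated: its right edge meets the fence along its whole length, (343,115) to (328,392), and its end meets the stop at row 392. Next I go behind the knob.

```bash
python3 -c "
from h import *
to(478,-157,142,2.25)
P=np.array([554,-195.5]);o=np.array([478,-157])
for a in np.linspace(2.67,1.85,11):
  d=P+85*np.array([np.cos(a),np.sin(a)])-o; print(round(a,2),(d@[np.cos(2.25),np.sin(2.25)]).round(1),(d@[np.sin(2.25),-np.cos(2.25)]).round(1))
"
```

```text
t 19.6 pos [ 566.1 -108.7  274.4] yaw 1.841 F [-0.7 -0.1 -0.2] w 0.3 j [-0.22  0.31  0.37  1.88 -0.13  0.98  0.47]
MOVE x -23.1 y -97.8 z 132.4 mm spin -23.4
2.67 -0.1 0.3
2.59 2.5 6.8
2.51 4.5 13.4
2.42 6.0 20.2
2.34 6.9 27.1
2.26 7.3 34.1
2.18 7.1 41.1
2.1 6.3 48.0
2.01 4.9 54.8
1.93 3.0 61.5
1.85 0.6 68.0
```

Emit:
send_rows(rows=[[1,-0.01,-0.03,0,-6],[1,-0.015,-0.06,0,-12],[1,-0.023,-0.09,0,-18],[1,-0.023,-0.098,0,-23.4],[1,-0.023,-0.098,0.01,-23.4],[1,-0.023,-0.098,0.05,-23.4],[1,-0.023,-0.098,0.09,-23.4],[1,-0.023,-0.098,0.12,-23.4],[1,-0.023,-0.098,0.132,-23.4],[1,-0.023,-0.098,0.132,-23.4]])

```text
clock: 20.6
ee_pos: [477.6, -157.0, 140.9]
eef_rot: [-3.139, -0.002, 2.248]
force: [0.3, 0.5, 0.8]
gripper_width: 0.5
finger_force: 0.0
```

```bash
python3 -c "
from h import *
p=env.grab_frame('wrist')
to(478,-157,142,2.25)
h=cv2.cvtColor(p['color'],cv2.COLOR_RGB2HSV); m=cv2.inRange(h,(0,170,90),(6,255,255))
v,u=np.nonzero(m); print(len(u),u.min(),u.max(),v.min(),v.max())
print(w2px(p,[500.5,-130,65]),w2px(p,[500.5,-130,33]),w2px(p,[478,-157,43]))
"
```

```text
t 20.65 pos [ 478.1 -157.3  142.3] yaw 2.248 F [-0.7  0.4 -0.6] w 0.4 j [-0.05  0.38  0.29  2.13 -0.18  0.65  1.04]
MOVE x 0.3 y 0.1 z 0.3 mm spin -0.1
672 358 390 206 244
[379.0055611  236.95148613] [369.97960494 220.10026977] [320.63931603 234.53355981]
```

Emit:
send_rows(rows=[[1,0.0025,0.007,0,0],[1,0.0045,0.0135,0,0],[1,0.006,0.02,0,0],[1,0.007,0.027,0,0],[1,0.0075,0.034,0,0],[1,0.007,0.041,0,0],[1,0.0065,0.048,0,0],[1,0.005,0.055,0,0],[1,0.003,0.0615,0,0],[1,0.0005,0.068,0,0]])

```text
clock: 21.65
ee_pos: [531.1, -114.0, 143.0]
eef_rot: [3.141, 0.0, 2.249]
force: [0.1, -0.2, -0.1]
gripper_width: 0.5
finger_force: 0.0
```

```bash
python3 -c "
from h import *
p=env.grab_frame('wrist'); cv2.imwrite('pics/w10.png',p['color'][:,:,::-1])
to(478,-157,142,2.25)
h=cv2.cvtColor(p['color'],cv2.COLOR_RGB2HSV); m=cv2.inRange(h,(0,170,90),(6,255,255))
v,u=np.nonzero(m); print(len(u),u.min(),u.max(),v.min(),v.max())
P=np.array([554,-195.5])
for th in [.26,.6,.8,.9,1.]: print(th,w2px(p,[*(P+85*np.array([np.cos(1.01+th),np.sin(1.01+th)])),65]))
"
```

```text
t 21.7 pos [ 532.1 -113.5  143. ] yaw 2.25 F [0.  0.4 0.9] w 0.1 j [-0.13  0.43  0.28  2.04 -0.18  0.69  0.94]
MOVE x 0.1 y -69.5 z 1.0 mm spin -0.0
111 343 359 227 252
0.26 [378.90866941 290.93898916]
0.6 [348.08885949 260.45826649]
0.8 [324.28422655 247.17048576]
0.9 [311.20972659 242.1707785 ]
1.0 [297.56722395 238.38196405]
```

Emit:
send_rows(rows=[[1,0,-0.005,0,0],[1,0,-0.005,0,0],[1,0,-0.005,0,0],[1,0,-0.005,-0.03,0],[1,0,-0.005,-0.07,0],[1,0,-0.005,-0.11,0],[1,0,-0.03,-0.14,0],[1,0,-0.06,-0.16,0],[1,0,-0.08,-0.16,0],[1,0,-0.08,-0.16,0]])

```text
clock: 22.7
ee_pos: [466.1, -166.5, 302.9]
eef_rot: [3.141, 0.0, 2.246]
force: [0.3, 0.1, 0.4]
gripper_width: 0.3
finger_force: 0.0
```

```bash
python3 -c "
from h import *
P=np.array([554,-195.5])
for n in ('wrist','top'):
  p=env.grab_frame(n); cv2.imwrite('pics/w11%s.png'%n,p['color'][:,:,::-1])
  h=cv2.cvtColor(p['color'],cv2.COLOR_RGB2HSV); m=cv2.inRange(h,(0,170,90),(6,255,255))
  if n=='top': m[:,:340]=0;m[:,410:]=0;m[:180]=0;m[230:]=0
  v,u=np.nonzero(m); print(n,len(u),u.min(),u.max(),v.min(),v.max())
  for th in [.2,.26,.32,.6]: print(th,w2px(p,[*(P+85*np.array([np.cos(1.01+th),np.sin(1.01+th)])),65]),w2px(p,[*(P+85*np.array([np.cos(1.01+th),np.sin(1.01+th)])),33]))
  for r in env.look_for('clip_knob',p)[:2]: print(r['conf'],r['position'])
  for r in env.look_for('blank',p)[:4]: print('blank',r['conf'],r['position'],injig(px2w(p,r['position'],35)))
to(478,-157,142,2.25)
"
```

```text
wrist 200 409 430 201 220
0.2 [424.9422261  218.54375853] [416.05957429 210.90229688]
0.26 [422.94088183 215.04298066] [414.20368736 207.67818292]
0.32 [420.69858373 211.66112168] [412.12919572 204.56517665]
0.6 [407.27975822 197.86879454] [399.77443683 191.8854366 ]
0.92 [403.1, 210.6]
0.24 [472.9, 209.0]
blank 0.94 [482.8, 5.8] [-106.20491033  288.85065377]
blank 0.9 [443.3, 219.7] [-26.49467199  57.76048505]
blank 0.58 [618.6, 199.8] [165.18654372 168.84646646]
top 22 364 369 209 213
0.2 [367.73669328 209.87655214] [366.97314217 210.39450935]
0.26 [367.28137385 211.34607231] [366.52671358 211.83493176]
0.32 [366.91507993 212.84133295] [366.16754212 213.30057241]
0.6 [366.41441269 220.00038332] [365.67608758 220.31763281]
0.62 [363.5, 207.3]
blank 0.97 [364.9, 196.9] [-17.91992388  47.46674694]
blank 0.73 [295.1, 254.5] [-134.56464277  328.25883113]
blank 0.59 [313.7, 152.9] [175.92960869 169.39918532]
t 23.0 pos [ 468.4 -164.2  302. ] yaw 2.25 F [ 0.5 -0.1  0.2] w 0.2 j [-0.13  0.13  0.37  2.02 -0.06  1.    0.95]
MOVE x -0.5 y 12.0 z 160.0 mm spin -0.0
```

```bash
python3 -c "
from h import *
print(env.finish_job())"
```

```text
the job is handed in; nothing more can be done
None
```

The job is handed in at about 23 s: I drew the arm open past centre, seated the blank in the corner, and snapped the arm shut on it. The knob reads about 0.26 rad, as it should on a seated blank, and I did not touch the tape measure, sanding block or screwdriver.

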